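# Shut the guard and index the dividing fixture to the third stop

## Robot

A 7-joint arm with a two-finger parallel gripper is mounted at the origin on the work surface. World frame = base frame: x ahead of the robot, y to its left, z up, the work surface at z = 0. Lengths are in m, angles in rad, forces in N, time in s.
With the tool pointing down it reaches from about 0.4 to 0.85 m from the base axis. Payload 4.5 kg.
Tool frame: the origin (TCP) lies on the centre line of the jaws, within the pads' length; the fingertips stand 22 mm ahead of it and the grasp point (between the pads) lies 3 mm ahead of it (arm.tip_reach is the distance from the TCP to the fingertips, in m); y points along the fingers, x is the direction in which the jaws open and shut, and the axes are right-handed (so a half turn about y gives the same grasp; the last joint's range is limited). The gripper opens to 85 mm and grips with 20 to 120 N. Pads are 22 mm wide; open, the fingers measure 114 mm over their backs; the gripper's body (76 mm by 85 mm) begins 54 mm behind the grasp point. The pads swing forward as they close: fully open they stand 13 mm farther back than shut.
Start: joints at [-1.311, 0.689, -0.195, 1.565, 0.157, 0.902, -0.215], TCP at [0.14, 0.609, 0.253] pointing down, gripper open.
Joint ranges: [-3.01, 3.01], [-0.46, 2.08], [-1.47, 1.51], [0.13, 2.56], [-1, 4.14], [0.04, 2.09], [-2.66, 2.66]. Speed limits (rad/s): [2.57, 2.57, 3.14, 3.14, 3.14, 3.14, 3.14].

## Interface

Orientations are given as a 3x3 rotation matrix whose columns are the frame's x, y, z axes.
In Python, from bench import arm gives the robot as it stands.
- The arm moves only by the tool send_rows, never from a script. Its argument "plan" is a list of rows, each a list of 3 entries, a list of its own where there are three numbers: the finger opening in mm, from 0 to 85.4, then the shift along the tool's x, y, z in mm, then the turn about the tool's y in degrees. In form: [[gripper, [dx, dy, dz], twist], ...]. A call has 1 to 20 rows; each row shifts and turns the commanded pose from where the row before left it, along the tool's axes as they then stand; what a row does not reach is not made up. A row lasts 1/8 s, in which the tool goes at most 62.5 mm and 10.7 degrees, less where a joint would pass 70% of its speed; a pose out of reach is approached as far as the arm can. A call with a gripper value outside its range is refused whole. The fingers move at their own pace and stop on an object; "squeeze" is the grip in N (left out, the last holds). Time passes only in rows, so rows that do not move let the fingers close. It gives the time, the measured TCP pose, the force and the opening at its end, in the units of the state.
- arm.state(): the state, without advancing time (a new reading comes with each control period).
- arm.capture(name): name is "scene" or "top" or "wrist"; returns a dict with "img" (400x640x3 uint8, blue, green, red), "fx", "fy", "cx", "cy" (pixels), "k1" (the pictures are not rectified: a ray, as slopes to the right and down, at radius r is drawn at 1 + k1 r^2 times it, then the intrinsics apply), "extrinsics" (4x4, takes a point from world to camera coordinates); the wrist camera has in their place "T_tool_cam" (4x4, takes a point from camera to tool coordinates, whose origin is the TCP and whose axes are the tool frame's). Camera axes: x right, y up, looking along -z (the intrinsics and any distortion apply to the point x, -y, -z); pixel columns grow to the right and rows downward; lengths in m; the calibration is good to about 2 mm. A picture is of the moment at which its call begins: read the wrist's pose just before it. There is no depth.
- arm.close_job(): hands the job in, once; it reports no verdict.
The state is a dict: "clock": time; "qpos": joint angles; "qd": joint speeds; "tau": joint torques, N m; "ee_pos": TCP position; "tool_rot": TCP orientation; "wrist_force": force on the tool from outside, world axes, zero at the start; "wrist_torque": the same for the moment, N m; "finger_gap": finger opening in m.
Only numpy, scipy, OpenCV 4.12 (cv2) and the standard library are available. Lean on these libraries where they do the work, as an engineer would, in place of code of your own. Each camera call takes 0.05 s, during which the arm holds its last target.

## Task

The blank is loaded in the dividing fixture: swing its clear guard fully shut, then take the black index knob and turn it clockwise (seen from above) from home, counting the clicks, to the third stop, without running past it to the fourth. Finish while still holding the knob in the gripper at the third stop, with the guard shut, and leave the other things on the bench where they are.

Things in the scene. Friction and masses are not known exactly. Their poses are not given: they have to be found in the camera images.
- fixture: Indexing fixture: grey block 150 (x) by 330 (y) by 50 mm high, bolted down. Origin: centre of its underside, on the bench; x away from the operator, y to the left, z up. On top: the knob at y = -100 mm (nothing else within 84 mm of its axis); round y = +60 mm an open chamber, 128 (x) by 150 mm (y), rim 94 mm above the bench, holding a notched steel disc geared 1:1 to the knob.
- index_knob (a joint): Knob angle, rad: 0 at home (hard end; starts there), grows clockwise seen from above. Detents click in every 24 deg: stops at 0.419, 0.838, 1.257 (third), 1.676, 2.094 (hard end). Leaving a stop takes about 0.18 Nm, falling to nothing midway; then it is pulled into the next stop, where it stays. Ticks on the dial plate mark the stops; the home tick is longer, towards the operator (fixture -x).
- knob_grip (a point): On the vertical knob axis, 82 mm above the bench. The grip is an upright black bar 46 mm long, 14 mm thick, its top 94 mm above the bench, on a round collar 48 mm across whose top is 60 mm above the bench. Axes turn with the knob: x along the bar, y across its thickness; the pointer nose at the -x end points along fixture -x at home.
- guard (a joint): Guard angle, rad: 0 flat shut on the chamber's rim, grows as it opens; starts open at 1.1 to 1.5. The hinge is stiff (about 0.28 Nm friction): the guard stays where it is left and must be pushed down all the way; it does not fall shut or spring back.
- guard_hinge (a point): Middle of the guard's hinge line, which runs along fixture y at the chamber's far rim: fixture x 64, y 60 mm, 94 mm above the bench. The guard is a flat panel 150 mm wide, 6 mm thick, reaching 128 mm from the hinge, clear plastic in an aluminium frame. Axes turn with the guard: -x from hinge to free edge, z out of its outer face (up when shut).
- guard_tongue (a point): Point on the outer face of the guard's flat aluminium tongue, 146 mm from the hinge line; the tongue is 45 mm wide, 6 mm thick and sticks out 30 mm past the middle of the free edge. Shut: on top, 100 mm above the bench, on the operator's side. Open: the outer face looks away from the operator. Axes as guard_hinge.
- collar: steel collar ring, 56 mm across, 22 mm high, bystander; origin at the centre of its underside
- bush: steel flanged bush, 52 mm across, 40 mm high, bystander; origin at the centre of its underside
- jaw: stepped steel chuck jaw 60 x 22 x 32 mm, bystander; origin at the centre of its underside
- hammer: hammer lying down, bystander; origin on its underside (for a lying tool: on its long axis at the bench)
- wrench: open-ended wrench lying down, bystander; origin on its underside (for a lying tool: on its long axis at the bench)
- cup: white plastic cup 72 mm across, 85 mm high, bystander; origin at the centre of its underside
- driver: screwdriver with wooden handle, bystander; origin on its underside (for a lying tool: on its long axis at the bench)

How it is judged:
On the way, in this order (a step that is already met when the one before it is completed fails the run):
1. the guard is fully shut (within 0.05 rad) while the knob is still at home (within 0.15 rad) (value of joint guard below 0.05 rad and value of joint index_knob below 0.15 rad), for 0.2 s.
2. the fingers turn the knob past the first stop with the guard shut (value of joint guard below 0.05 rad and value of joint index_knob above 0.30888 rad and contact force between the fingers and index_knob above 1 N).
3. the knob is at the third stop, held by the fingers (value of joint guard below 0.05 rad and value of joint index_knob between 1.14664 and 1.36664 rad and contact force between the fingers and index_knob above 2 N and velocity of joint index_knob between -0.15 and 0.15 rad/s), for 0.3 s.
At the end, for the whole second after the job is handed in: The guard is shut within 0.05 rad; the index knob rests within 0.11 rad of the third stop (1.257 rad) and is held by the gripper's fingers with more than 2 N (all of step 3); the arm keeps its last pose, push and grip.
It fails at once if the knob is run past the third stop, over the crest towards the fourth (beyond 1.55 rad) (value of joint index_knob above 1.55 rad).
It fails at once if another thing on the bench is knocked or moved by more than 30 mm (distance of any of collar, bush, jaw, hammer, wrench, cup, driver from where it was at the start of the episode above 0.03 m).
It also fails if it takes over 70 s, if anything falls off the work surface, if the arm or the gripper's body presses on something with over 40 N, if the wrist force passes 120 N, or if a joint passes its speed limit or range.

## Working session

There is one attempt and no reset: what is moved stays moved. The work goes in short steps, Python scripts to look and compute and a tool call to move; the robot and the scene stay as the last step left them, time stands still between calls to the robot, and variables do not carry over. Pictures are saved under pics/ and viewed, and the job is handed in when it is done.

Besides the shell and the picture viewer there is one more tool, called as name(argument=value, ...), one argument or row to a line, values as JSON. send_rows: Moves the arm, as the interface text tells. Its arguments: {"type":"object","properties":{"plan":{"type":"array"},"squeeze":{"type":"number"}},"required":["plan"]}

```bash
ls; mkdir -p pics; python3 - <<'E'
from bench import arm
import cv2,numpy as np
s=arm.state()
for k,v in s.items(): print(k,np.round(v,4).tolist())
print(arm.tip_reach)
for n in("scene","top","wrist"):
    c=arm.capture(n); cv2.imwrite(f"pics/{n}0.png",c["img"])
    print(n,{k:np.round(v,4).tolist() for k,v in c.items() if k!="img"})
E
```

```text
pics
clock 0.0
qpos [-1.3112, 0.6901, -0.1945, 1.5663, 0.1573, 0.9025, -0.2151]
qd [-0.0014, 0.0022, -0.0017, 0.0013, 0.0017, 0.0007, -0.0005]
tau [0.0012, -53.9614, -1.2664, -15.8541, 0.0091, 0.0096, -0.0]
ee_pos [0.1399, 0.6085, 0.2524]
tool_rot [[0.2238, -0.0003, -0.9746], [0.9746, -0.0019, 0.2238], [-0.0019, -1.0, -0.0002]]
wrist_force [-0.2575, 0.3416, 0.3305]
wrist_torque [-0.0042, -0.0041, -0.036]
finger_gap 0.0852
0.022
scene {'fx': 394.1328, 'fy': 394.1328, 'cx': 313.0091, 'cy': 202.8528, 'k1': -0.0037, 'extrinsics': [[0.7475, 0.6642, -0.0141, -0.4103], [-0.4861, 0.5612, 0.6699, 0.2213], [0.4528, -0.4939, 0.7424, -1.5517], [0.0, 0.0, 0.0, 1.0]]}
top {'fx': 374.7584, 'fy': 374.7584, 'cx': 327.6875, 'cy': 201.1192, 'k1': -0.0864, 'extrinsics': [[0.0063, -1.0, -0.0063, 0.0012], [0.9808, 0.0049, 0.1947, -0.5696], [-0.1947, -0.0074, 0.9808, -1.0208], [0.0, 0.0, 0.0, 1.0]]}
wrist {'fx': 331.4845, 'fy': 331.4845, 'cx': 322.3431, 'cy': 202.6124, 'k1': 0.0067, 'T_tool_cam': [[1.0, -0.0017, 0.0001, 0.0003], [0.0006, 0.2951, -0.9555, -0.1196], [0.0016, 0.9555, 0.2951, 0.0762], [0.0, 0.0, 0.0, 1.0]]}
```

View images.

View pics/scene0.png

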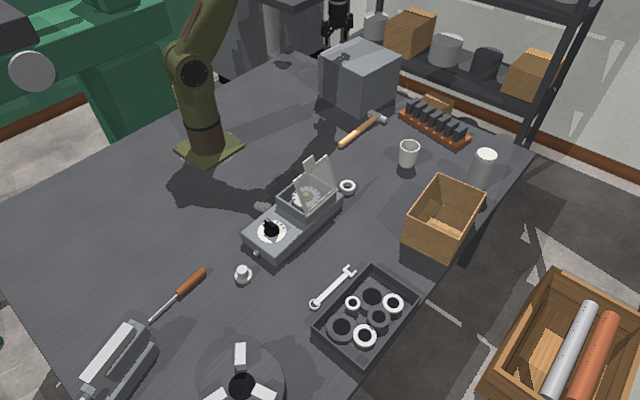

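View pics/top0.png

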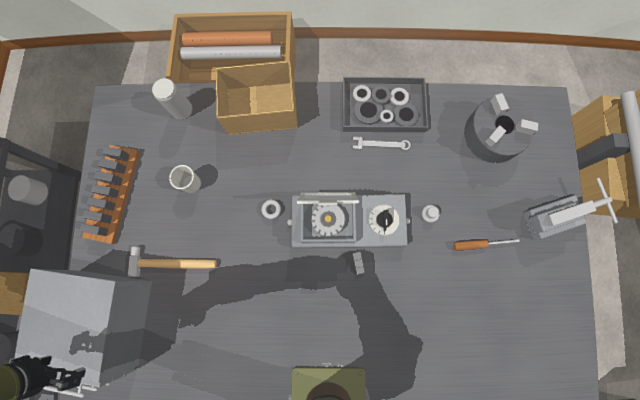

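View pics/wrist0.png

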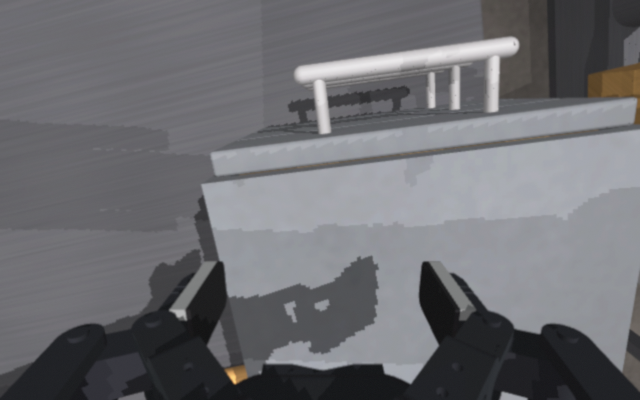

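```bash
cat > h.py <<'E'
import numpy as np, cv2
from bench import arm
def proj(c,P,T=None):
    P=np.atleast_2d(P); E=c["extrinsics"] if T is None else T
    p=P@np.array(E)[:3,:3].T+np.array(E)[:3,3]
    s=np.c_[p[:,0]/-p[:,2],-p[:,1]/-p[:,2]]
    r2=(s**2).sum(1,keepdims=True); s=s*(1+c["k1"]*r2)
    return s*[c["fx"],c["fy"]]+[c["cx"],c["cy"]]
def wristE(c,st):
    T=np.eye(4);T[:3,:3]=st["tool_rot"];T[:3,3]=st["ee_pos"]
    return np.linalg.inv(T@np.array(c["T_tool_cam"]))
def fixT(p):
    x,y,th=p; T=np.eye(4); T[:2,:2]=[[np.cos(th),-np.sin(th)],[np.sin(th),np.cos(th)]];T[:2,3]=[x,y]; return T
def crop(img,x0,y0,x1,y1,f,name):
    cv2.imwrite(name,cv2.resize(img[y0:y1,x0:x1],None,fx=f,fy=f,interpolation=cv2.INTER_CUBIC))
E
python3 - <<'E'
from h import *
c=arm.capture("top"); crop(c["img"],270,170,450,290,4.4,"pics/t1.png")
c=arm.capture("scene"); crop(c["img"],225,140,375,280,4.2,"pics/s1.png")
E
```

```text
(no output)
```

View pics/t1.png

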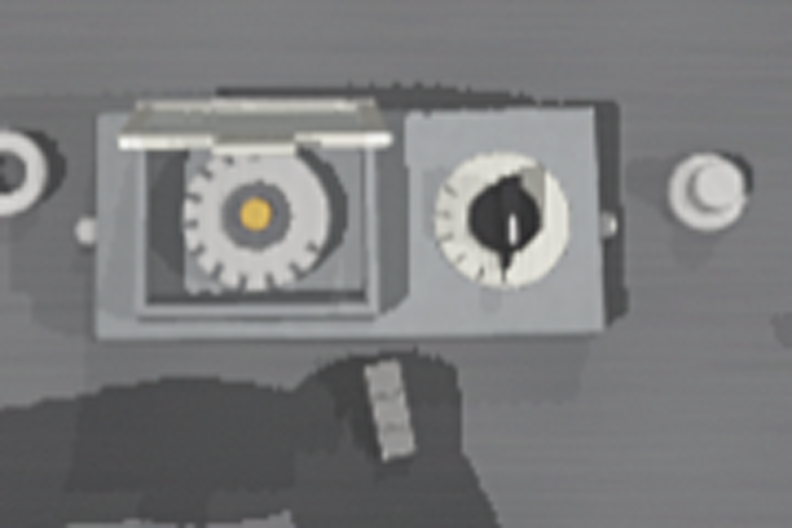

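View pics/s1.png

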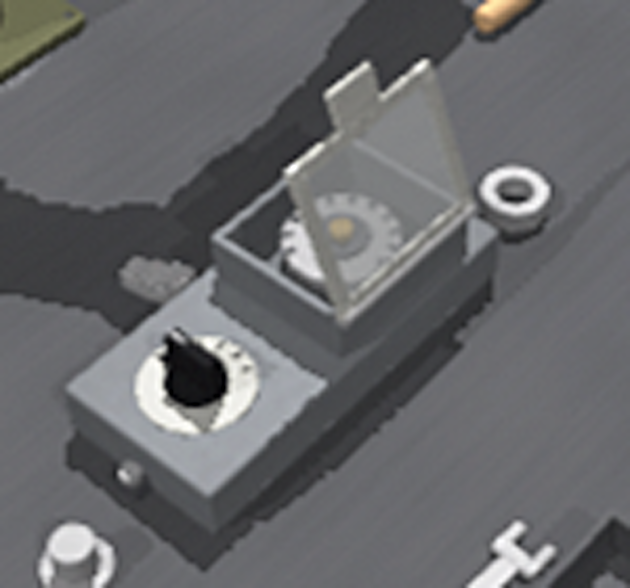

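```bash
cat > fit.py <<'E'
from h import *
from scipy.optimize import least_squares
ct=arm.capture("top"); cs=arm.capture("scene")
t=lambda u,v:(u/4.4+270-.4,v/4.4+170-.4); s=lambda u,v:(u/4.2+225-.4,v/4.2+140-.4)
top=[((.075,.165,.05),t(97,113)),((.075,-.165,.05),t(593,107)),((-.075,-.165,.05),t(606,328)),((-.075,.165,.05),t(97,335))]
sc=[((-.075,-.165,.05),s(68,390)),((.075,-.165,.05),s(212,498)),((.075,.165,.05),s(497,240)),((-.064,-.015,.094),s(213,238))]
def gp(d,y,z,a): return (.064-d*np.cos(a)+z*np.sin(a),.06+y,.094+d*np.sin(a)+z*np.cos(a))
gt=[((.128,.075,.003),t(120,142)),((.128,-.075,.003),t(392,141))]
gs=[((.128,.075,.003),s(430,62)),((.128,-.075,.003),s(290,172)),((.158,.0225,.003),s(370,66)),((.158,-.0225,.003),s(326,96))]
def res(p):
    T=fixT(p[:3]); a=p[3]; r=[]
    for c,L,G in((ct,top,gt),(cs,sc,gs)):
        P=np.array([l[0] for l in L]+[gp(*g[0],a) for g in G]); uv=np.array([l[1] for l in L+G])
        r.append(proj(c,P@T[:3,:3].T+T[:3,3])-uv)
    return np.concatenate(r).ravel()
o=least_squares(res,[.55,-.02,0,1.3],loss="soft_l1")
print(o.x,"\n",np.round(o.fun.reshape(-1,2),1).tolist())
T=fixT(o.x[:3])
print("knob",T@[0,-.1,.082,1],"tongue",T@[*gp(.146,0,.006,o.x[3]),1],"hinge",T@[.064,.06,.094,1])
# neighbours: jaw, bush on table from top
E
python3 fit.py
```

```text
[ 0.5194129  -0.05678903  0.02162173  1.20263057] 
 [[-0.2, -1.1], [0.5, -1.6], [0.4, -0.2], [-0.3, 0.2], [-0.0, -0.6], [-0.5, -1.3], [-1.4, -0.6], [-0.4, 0.0], [1.4, -2.7], [-0.3, -0.3], [-0.6, -0.6], [-0.7, 0.3], [-0.5, -1.2], [-0.2, -0.3]]
knob [ 0.5215749  -0.15676566  0.082       1.        ] tongue [0.53516356 0.0035656  0.23237583 1.        ] hinge [0.58210074 0.00458062 0.094      1.        ]
```

send_rows(
  plan=[
    [85,[0,-50,0],0],
    [85,[0,-50,0],-7],
    [0,[0,0,0],-7],
    [0,[-36,0,-27],0],
    [0,[-36,0,-27],0],
    [0,[-36,0,-27],0],
    [0,[-36,0,-27],0],
    [0,[-36,0,-27],0],
    [0,[-36,0,-27],0],
    [0,[-36,0,-27],0],
    [0,[-36,0,-27],0],
    [0,[-36,0,-27],0],
    [0,[-36,0,-27],0],
    [0,[-36,0,-27],0],
    [0,[-36,0,-27],0],
    [0,[-36,0,-27],0],
    [0,[-36,0,-27],0],
    [0,[-36,0,-27],0],
    [0,[0,0,0],0],
  ],
  squeeze=40,
)

```text
clock: 2.72
ee_pos: [0.5567, 0.0722, 0.3529]
tool_rot: [[-0.011, 0.001, -1.0], [1.0, -0.002, -0.011], [-0.002, -1.0, -0.001]]
wrist_force: [-0.4, 0.3, -0.1]
finger_gap: -0.0002
```

send_rows(
  plan=[
    [0,[-34,0,-22],0],
    [0,[-34,0,-22],0],
    [0,[0,0,0],0],
    [0,[0,0,0],0],
  ],
)

```text
clock: 3.22
ee_pos: [0.5995, 0.0111, 0.3531]
tool_rot: [[-0.02, -0.001, -1.0], [1.0, 0.001, -0.02], [0.001, -1.0, 0.001]]
wrist_force: [0.6, 0.2, 0.3]
finger_gap: -0.0001
```

```bash
python3 - <<'E'
from h import *
s=arm.state(); print(s["ee_pos"],s["qpos"])
c=arm.capture("wrist"); cv2.imwrite("pics/w1.png",c["img"])
c=arm.capture("scene"); crop(c["img"],200,0,400,280,2.1,"pics/s2.png")
E
```

```text
[0.59950178 0.01113359 0.353144  ] [ 0.02555247  0.55444163 -0.20922734  1.50638562  0.12165906  1.09422454
  1.38171327]
```

View pics/w1.png

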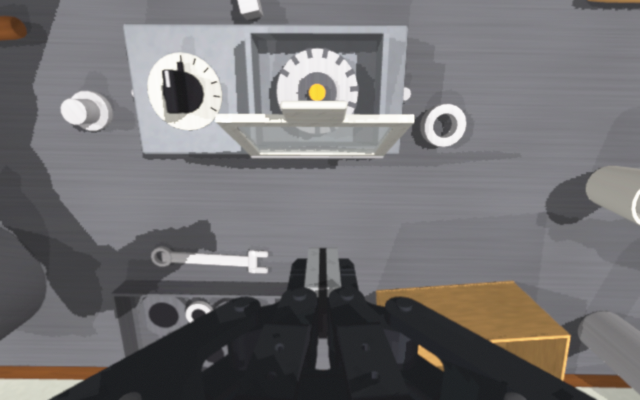

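View pics/s2.png

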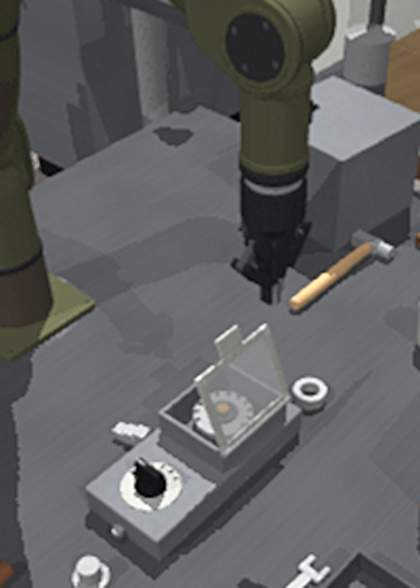

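```bash
cat > wf.py <<'E'
from h import *
from scipy.optimize import least_squares
st=arm.state(); c=arm.capture("wrist"); E=wristE(c,st)
L=[((-.075,-.165,.05),(125,26)),((-.075,.165,.05),(407,27)),((.075,-.165,.05),(142,154)),((.075,.165,.05),(404,153))]
def gp(d,y,z,a): return (.064-d*np.cos(a)+z*np.sin(a),.06+y,.094+d*np.sin(a)+z*np.cos(a))
G=[((.128,-.075,.0),(216,118)),((.128,.075,.0),(414,117)),((.158,-.0225,.003),(281,103)),((.158,.0225,.003),(348,103))]
def res(p):
    T=fixT(p[:3]); P=np.array([l[0] for l in L]+[gp(*g[0],p[3]) for g in G]); uv=np.array([l[1] for l in L+G])
    return (proj(c,P@T[:3,:3].T+T[:3,3],E)-uv).ravel()
o=least_squares(res,[.52,-.057,.02,1.2],loss="soft_l1")
print(o.x,np.round(o.fun.reshape(-1,2),1).tolist())
T=fixT(o.x[:3]);print("knob",T@[0,-.1,.082,1],"tongue",T@[*gp(.146,0,.006,o.x[3]),1],"hinge",T@[.064,.06,.094,1])
E
python3 wf.py
```

```text
[ 0.51889199 -0.05495062  0.02218624  1.19084707] [[-4.3, -0.3], [2.4, -0.7], [-0.0, 2.6], [-3.9, 3.9], [0.5, -3.2], [0.2, -2.0], [-0.2, 0.8], [0.2, 0.9]]
knob [ 0.52111044 -0.15492601  0.082       1.        ] tongue [0.53298172 0.0053768  0.23181302 1.        ] hinge [0.58154518 0.00645442 0.094      1.        ]
```

send_rows(
  plan=[
    [0,[-2,34,0],0],
    [0,[-2,34,0],0],
    [0,[-2,34,0],0],
    [0,[0,0,0],0],
    [0,[0,0,15],0],
    [0,[0,0,15],0],
    [0,[0,0,15],0],
    [0,[0,0,0],0],
  ],
)

```text
clock: 4.38
ee_pos: [0.5553, 0.0034, 0.2531]
tool_rot: [[-0.02, 0.002, -1.0], [1.0, 0.0, -0.02], [0.0, -1.0, -0.002]]
wrist_force: [0.2, -0.5, 0.3]
finger_gap: -0.0
```

send_rows(
  plan=[
    [0,[0,4.5,11.5],0],
    [0,[0,5,11.5],0],
    [0,[0,5,11.5],0],
    [0,[0,8.5,11.5],0],
    [0,[0,8.5,11.5],0],
    [0,[0,10.5,9.5],0],
    [0,[0,10.5,9.5],0],
    [0,[0,12,7.5],0],
    [0,[0,12,7.5],0],
    [0,[0,0,0],0],
  ],
)

```text
clock: 5.62
ee_pos: [0.4647, 0.0015, 0.175]
tool_rot: [[-0.019, 0.001, -1.0], [1.0, 0.0, -0.019], [0.0, -1.0, -0.001]]
wrist_force: [0.4, -0.0, 0.5]
finger_gap: -0.0
```

```bash
python3 - <<'E'
from h import *
c=arm.capture("scene"); crop(c["img"],200,100,400,280,3,"pics/s3.png")
E
```

```text
(no output)
```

View pics/s3.png

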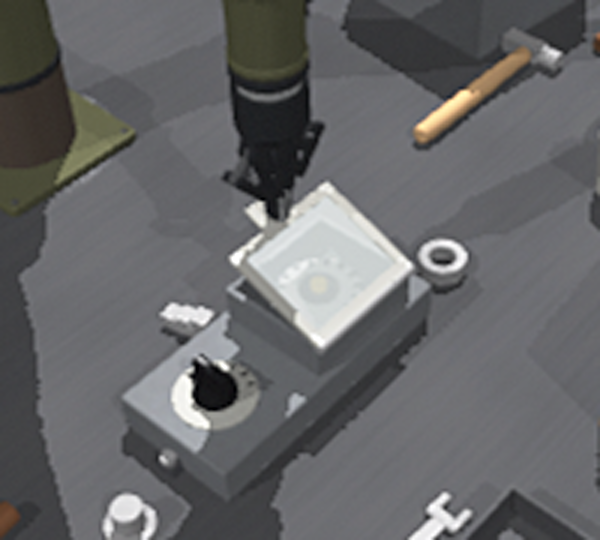

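send_rows(
  plan=[
    [0,[0,13,5],0],
    [0,[0,13,5],0],
    [0,[0,12,2],0],
    [0,[0,10,2],0],
    [0,[0,4,0],0],
    [0,[0,2,0],0],
    [0,[0,0,0],0],
  ],
)

```text
clock: 6.55
ee_pos: [0.4505, 0.001, 0.1223]
tool_rot: [[-0.019, 0.002, -1.0], [1.0, 0.0, -0.019], [0.0, -1.0, -0.002]]
wrist_force: [-2.8, 0.6, 17.5]
finger_gap: -0.0002
```

send_rows(
  plan=[
    [0,[0,2,0],0],
    [0,[0,0,0],0],
    [0,[0,0,0],0],
    [0,[0,-20,0],0],
    [0,[0,-40,0],0],
    [0,[0,-40,0],0],
    [0,[0,0,0],0],
  ],
)

```text
clock: 7.42
ee_pos: [0.4514, 0.0008, 0.2213]
tool_rot: [[-0.018, 0.006, -1.0], [1.0, 0.001, -0.018], [0.0, -1.0, -0.006]]
wrist_force: [-0.5, 0.3, -0.6]
finger_gap: 0.0003
```

```bash
python3 - <<'E'
from h import *
s=arm.state(); print(s["ee_pos"],s["qpos"])
c=arm.capture("scene"); crop(c["img"],200,100,400,280,3,"pics/s4.png")
c=arm.capture("wrist"); cv2.imwrite("pics/w4.png",c["img"])
E
```

```text
[0.45143768 0.00082313 0.22133746] [ 0.02141598  0.52527877 -0.18989268  2.11065641  0.1938488   0.51549839
  1.27679586]
```

View pics/s4.png

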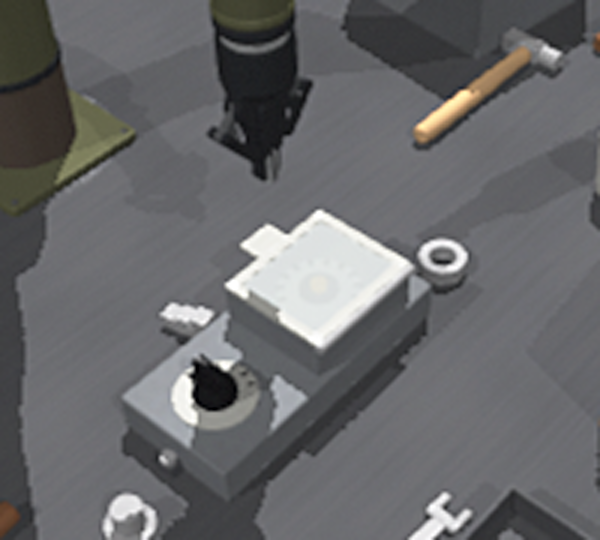

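View pics/w4.png

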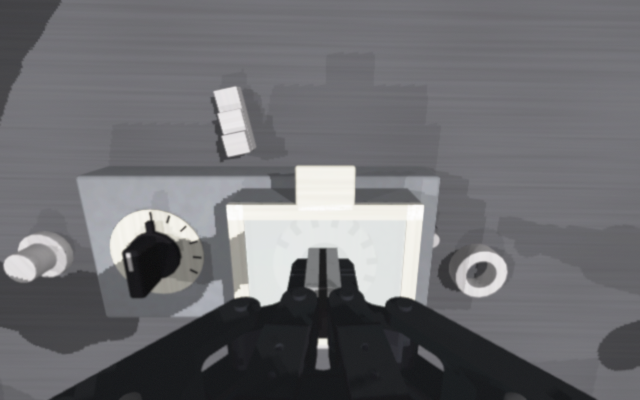

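send_rows(
  plan=[
    [50,[-31.5,0,-13.4],0],
    [50,[-31.5,0,-13.4],0],
    [50,[-31.5,0,-13.4],0],
    [50,[-31.5,0,-13.4],0],
    [50,[-31.5,0,-13.4],0],
    [50,[0,0,0],0],
    [50,[0,0,0],0],
    [50,[0,0,0],0],
  ],
)

```text
clock: 8.52
ee_pos: [0.5191, -0.1539, 0.2182]
tool_rot: [[-0.021, -0.002, -1.0], [1.0, 0.001, -0.021], [0.001, -1.0, 0.002]]
wrist_force: [-0.1, -1.0, 0.7]
finger_gap: 0.0501
```

```bash
python3 - <<'E'
from h import *
s=arm.state(); print(s["ee_pos"],s["qpos"],s["finger_gap"])
c=arm.capture("wrist"); 
E=wristE(c,s)
for k in([.5211,-.1549,.094],[.5216,-.1568,.094]): print(proj(c,[k],E))
cv2.imwrite("pics/w5.png",c["img"])
E
```

```text
[ 0.5190783  -0.15390991  0.21824755] [ 0.34325451  0.63189338 -0.22837127  1.85384267  0.21272284  0.68117935
  1.58294231] 0.05011857283412026
[[320.26795947 206.34600497]]
[[317.79699605 206.9101717 ]]
```

View pics/w5.png

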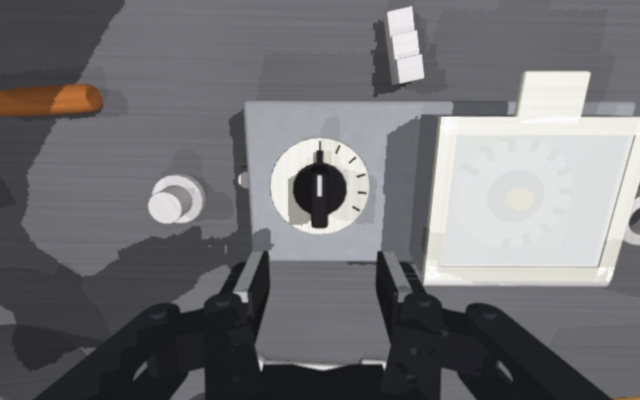

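```bash
python3 - <<'E'
from h import *
s=arm.state()
c=arm.capture("wrist"); E=wristE(c,s)
T=fixT([.5191,-.0556,.0219])
q=lambda *p: np.round(proj(c,[(T@[*p,1])[:3]],E)[0],1)
for p in [(0,-.1,.094),(-.023,-.1,.094),(.023,-.1,.094),(.023,-.1,.06),(0,-.1,.06),(0,-.1,.052),(-.075,-.165,.05),(.075,-.165,.05),(-.064,-.015,.1),(.064,-.015,.1),(-.094,.06,.1)]: print(p,q(*p))
crop(c["img"],230,80,450,280,3.6,"pics/w5c.png")
E
```

```text
(0, -0.1, 0.094) [319.6 206.2]
(-0.023, -0.1, 0.094) [319.6 177.1]
(0.023, -0.1, 0.094) [319.7 233.8]
(0.023, -0.1, 0.06) [320.  219.1]
(0, -0.1, 0.06) [319.9 194.3]
(0, -0.1, 0.052) [320.  191.9]
(-0.075, -0.165, 0.05) [241.8 104.3]
(0.075, -0.165, 0.05) [252.9 266.3]
(-0.064, -0.015, 0.1) [441.1 121.5]
(0.064, -0.015, 0.1) [424.5 283.6]
(-0.094, 0.06, 0.1) [558.2  75.2]
```

View pics/w5c.png

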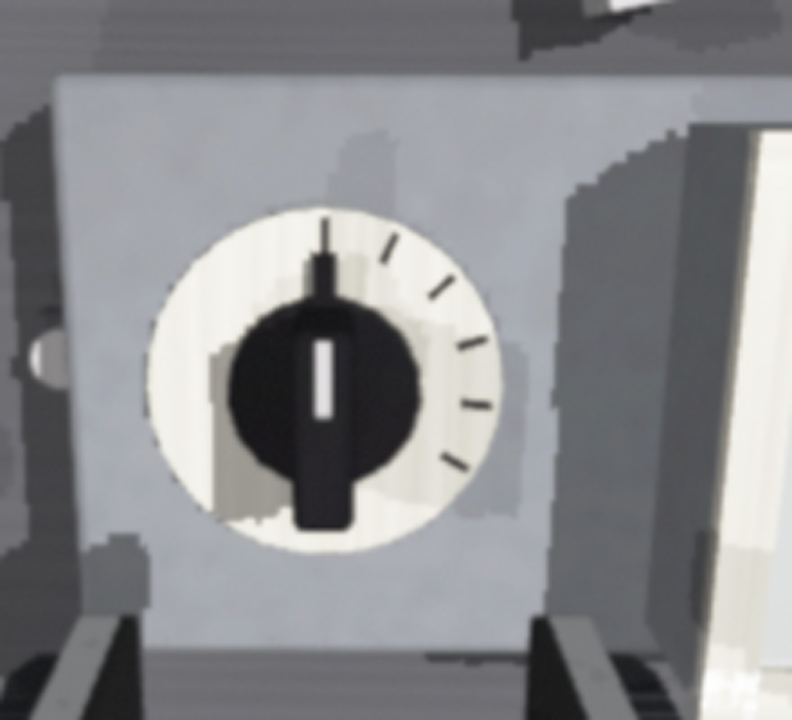

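```bash
cat > dial.py <<'E'
from h import *
from scipy.optimize import least_squares
s=arm.state(); cw=arm.capture("wrist"); E=wristE(cw,s)
ct=arm.capture("top"); cs=arm.capture("scene")
# dial by ellipse fit
def inv(c,uv,z,E=None):
    return least_squares(lambda p: (proj(c,[[p[0],p[1],z]],E)-uv).ravel(),[.52,-.155]).x
for n,c,uv,EE in(("top",ct,(383.6,219.8),None),("scene",cs,(271.5,231.0),None),("wrist",cw,(320.0,185.2),E)):
    print(n,inv(c,uv,.052,EE), inv(c,uv,.05,EE))
E
python3 dial.py
python3 - <<'E'
from h import *
c=arm.capture("scene"); crop(c["img"],235,190,315,260,8,"pics/s5.png")
c=arm.capture("top"); crop(c["img"],355,190,425,250,8,"pics/t5.png")
E
```

```text
top [ 0.51667741 -0.15579193] [ 0.51697314 -0.15607907]
scene [ 0.52103832 -0.15763929] [ 0.51977857 -0.15666602]
wrist [ 0.51538327 -0.15590311] [ 0.51588623 -0.15590668]
```

View pics/s5.png

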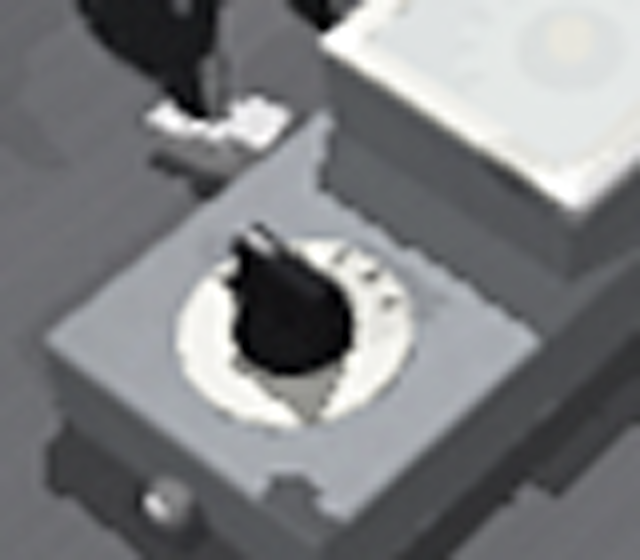

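View pics/t5.png

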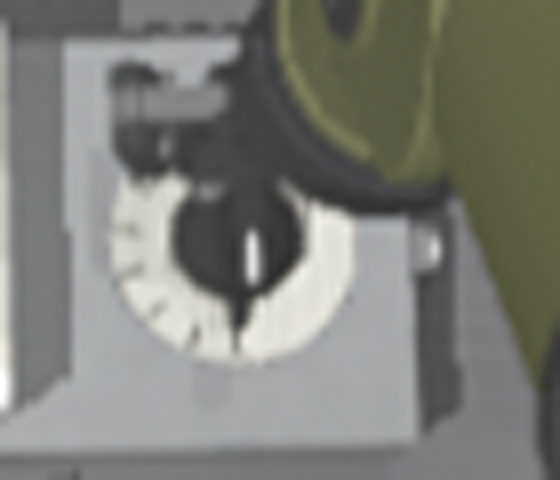

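send_rows(
  plan=[
    [50,[-2,25,1.6],0],
    [50,[0,25,0],0],
    [50,[0,25,0],0],
    [50,[0,20,0],0],
    [50,[0,18,0],0],
    [50,[0,10,0],0],
    [50,[0,8,0],0],
    [50,[0,0,0],0],
  ],
)

```text
clock: 9.88
ee_pos: [0.518, -0.1574, 0.0876]
tool_rot: [[-0.019, -0.0, -1.0], [1.0, 0.0, -0.019], [0.0, -1.0, 0.0]]
wrist_force: [0.9, 0.9, 0.0]
finger_gap: 0.0498
```

```bash
python3 - <<'E'
from h import *
s=arm.state(); print(s["ee_pos"],s["qpos"],s["finger_gap"])
c=arm.capture("wrist"); cv2.imwrite("pics/w6.png",c["img"])
E
```

```text
[ 0.51803772 -0.15741369  0.08759289] [ 0.29445457  0.84134723 -0.14193617  1.94173581  0.28949495  0.37824226
  1.51880314] 0.049806714739028146
```

View pics/w6.png

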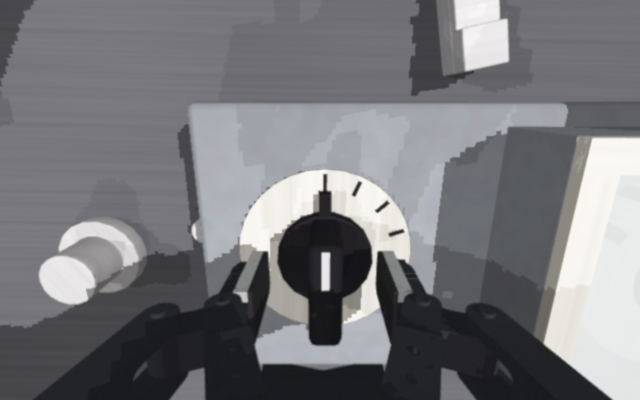

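send_rows(
  plan=[
    [50,[1.7,1,0],0],
    [8,[0,0,0],0],
    [8,[0,0,0],0],
    [8,[0,0,0],0],
    [8,[0,0,0],0],
    [8,[0,0,0],0],
  ],
  squeeze=60,
)

```text
clock: 10.68
ee_pos: [0.5182, -0.1563, 0.0872]
tool_rot: [[-0.018, 0.001, -1.0], [1.0, -0.001, -0.018], [-0.001, -1.0, -0.001]]
wrist_force: [-0.8, -1.4, 5.5]
finger_gap: 0.0129
```

```bash
python3 - <<'E'
from h import *
s=arm.state()
for k in ("ee_pos","wrist_force","wrist_torque","finger_gap","qpos"): print(k,np.round(s[k],4))
c=arm.capture("wrist"); cv2.imwrite("pics/w7.png",c["img"])
E
```

```text
ee_pos [ 0.5182 -0.1563  0.0872]
wrist_force [-0.7706 -1.3728  5.534 ]
wrist_torque [-0.2565  0.1573 -0.0209]
finger_gap 0.0129
qpos [ 0.2908  0.8417 -0.1399  1.9433  0.2894  0.375   1.5159]
```

View pics/w7.png

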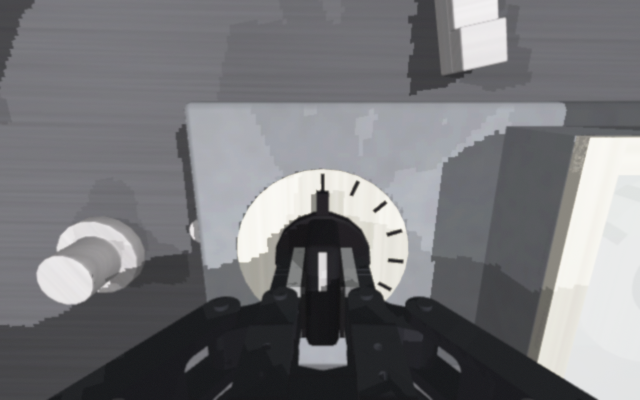

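send_rows(
  plan=[
    [8,[0,-1,0],6],
    [8,[0,0,0],6],
    [8,[0,0,0],6],
    [8,[0,0,0],6],
    [8,[0,0,0],0],
    [8,[0,0,0],0],
  ],
)

```text
clock: 11.48
ee_pos: [0.5182, -0.1562, 0.0873]
tool_rot: [[0.389, 0.0, -0.921], [0.921, -0.0, 0.389], [-0.0, -1.0, -0.0]]
wrist_force: [2.1, -1.8, -8.4]
finger_gap: 0.0132
```

```bash
cat > st.py <<'E'
from h import *; import sys
s=arm.state()
for k in ("clock","ee_pos","wrist_force","wrist_torque","finger_gap","qpos"): print(k,np.round(s[k],4))
R=s["tool_rot"]; print("tool x az",np.degrees(np.arctan2(R[1,0],R[0,0])),"force in tool",R.T@s["wrist_force"], "knob turn ~",91.25-np.degrees(np.arctan2(R[1,0],R[0,0])))
c=arm.capture("wrist"); cv2.imwrite(f"pics/{sys.argv[1]}.png",c["img"])
E
python3 st.py w8
```

```text
clock 11.475
ee_pos [ 0.5182 -0.1562  0.0873]
wrist_force [ 2.1258 -1.8377 -8.4335]
wrist_torque [-0.6406 -0.4244  0.0269]
finger_gap 0.0132
qpos [ 0.2387  0.8405 -0.0526  1.9458  0.113   0.3578  1.2695]
tool x az 67.13360598616842 force in tool [-0.86498389  8.43474167 -2.66980346] knob turn ~ 24.11639401383158
```

View pics/w8.png

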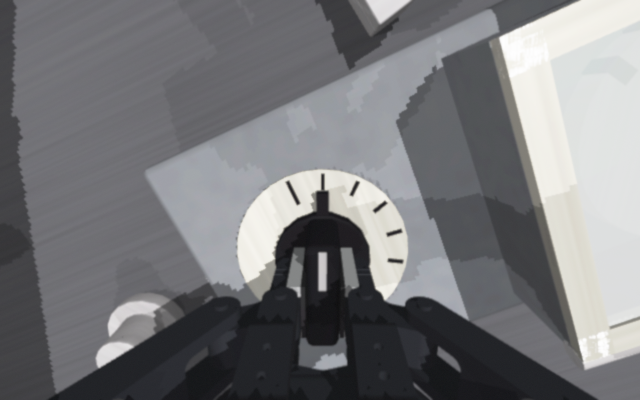

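send_rows(
  plan=[
    [8,[0,0.5,0],6],
    [8,[0,0,0],6],
    [8,[0,0,0],6],
    [8,[0,0,0],6],
    [8,[0,0,0],0],
    [8,[0,0,0],0],
  ],
)

```text
clock: 12.28
ee_pos: [0.5183, -0.1562, 0.0873]
tool_rot: [[0.729, 0.001, -0.684], [0.684, -0.0, 0.729], [0.0, -1.0, -0.001]]
wrist_force: [1.5, -3.4, -5.2]
finger_gap: 0.0131
```

```bash
python3 st.py w9
```

```text
clock 12.275
ee_pos [ 0.5183 -0.1562  0.0873]
wrist_force [ 1.4902 -3.3858 -5.1629]
wrist_torque [-0.896  -0.4021 -0.0249]
finger_gap 0.0131
qpos [ 0.1885  0.8426  0.0318  1.9486 -0.0683  0.3507  1.0271]
tool x az 43.16224293416571 force in tool [-1.22992123  5.16501961 -3.48564535] knob turn ~ 48.08775706583429
```

View pics/w9.png

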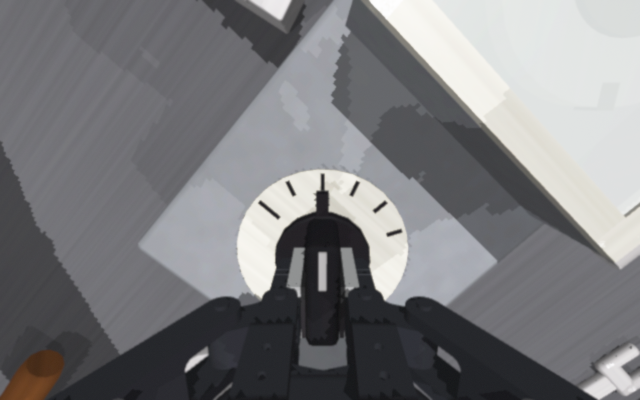

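Pointer sits on the second short tick (322,182), with the two ticks already passed to its left. Now one more stop.

send_rows(
  plan=[
    [8,[0,0,0],6],
    [8,[0,0,0],6],
    [8,[0,0,0],6],
    [8,[0,0,0],6],
    [8,[0,0,0],0],
    [8,[0,0,0],0],
    [8,[0,0,0],0],
    [8,[0,0,0],0],
  ],
)

```text
clock: 13.32
ee_pos: [0.5183, -0.1561, 0.0873]
tool_rot: [[0.945, 0.001, -0.328], [0.328, -0.0, 0.945], [0.001, -1.0, -0.001]]
wrist_force: [1.6, -4.8, -5.9]
finger_gap: 0.0129
```

```bash
python3 st.py w10; python3 - <<'E'
from h import *
c=arm.capture("scene"); crop(c["img"],200,80,400,280,3,"pics/s10.png")
cv2.imwrite("pics/t10.png",arm.capture("top")["img"])
E
```

```text
clock 13.325
ee_pos [ 0.5183 -0.1561  0.0873]
wrist_force [ 1.5906 -4.7852 -5.8812]
wrist_torque [-1.0979 -0.4395  0.0046]
finger_gap 0.0129
qpos [ 0.1389  0.848   0.1157  1.9512 -0.2509  0.3553  0.7854]
tool x az 19.138788106355285 force in tool [-0.06916058  5.88388339 -5.03900361] knob turn ~ 72.11121189364471
```

View pics/w10.png

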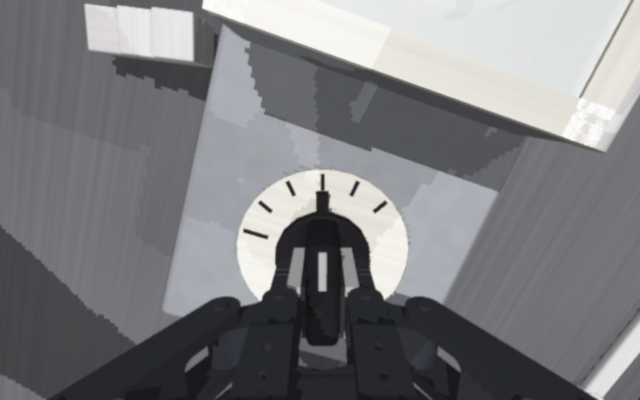

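View pics/s10.png

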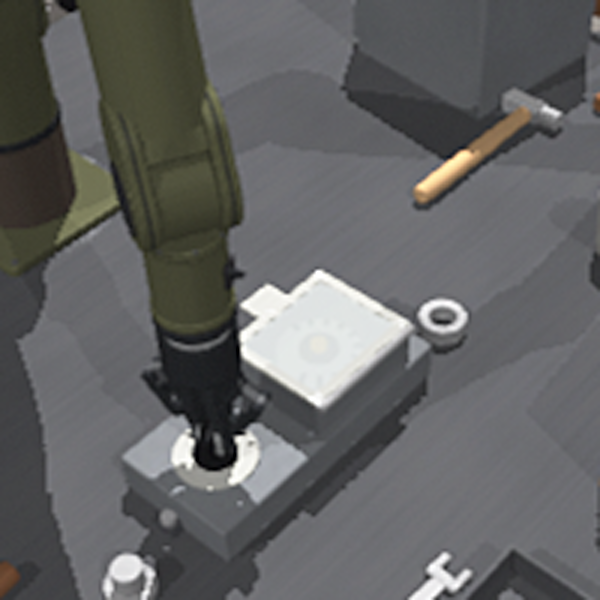

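View pics/t10.png

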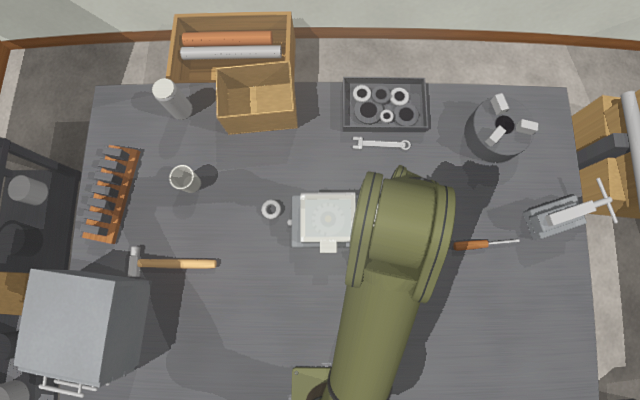

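The pointer nose sits on the third short tick (322,183). The long home tick is at (255,234), with ticks one and two at (264,207) and (291,188). The guard is flat on the rim and the bystanders look unmoved, so I'm handing in.

```bash
python3 - <<'E'
from bench import arm
print(arm.close_job()); s=arm.state(); print(s["clock"],s["finger_gap"],s["wrist_force"])
E
```

```text
the job is handed in; nothing more can be done
None
the job is handed in; nothing more can be done
```

The guard is shut and the knob is held in the gripper at the third stop. I handed the job in at about 13.5 s of the 70 s allowed; the system gave no verdict.

**What I did:** I pushed the guard down by its tongue with the closed fingers until it pressed on the rim (17.5 N upward reaction). I then took the index knob with 60 N set as the grip and turned it clockwise in three steps of 24°, checking the pointer against the dial ticks after each one.

**Last checks, before handing in:**
- **Knob:** the gripper had turned 72.1° from home (third stop is 72°), and the pointer was on the third short tick with the home tick and two stops behind it.
- **Grip:** the finger opening was 12.9 mm on the 14 mm bar, and the knob was still held. Wrist force was under 8 N.
- **Guard:** it looks flat on the rim in the scene and top pictures.
- **Other things on the bench:** those in view (collar, jaw, hammer, wrench, cup, driver and bush) look unmoved. I judged this by eye and did not measure it.

**Disagreement:** the cameras differed by up to about 5 mm on the knob's x position (wrist 0.5155 m, scene 0.5205 m). I gripped at about 0.518 m, and the side force while turning stayed at or below about 5 N.

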